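Draw the hot vial tray out to its stop with the hook

ROBOT

A 6-joint arm with a two-finger parallel gripper is mounted at the origin on the work surface. World frame = base frame: x ahead of the robot, y to its left, z up, the work surface at z = 0. Lengths are in m, angles in rad, forces in N, time in s.
With the tool pointing down it reaches from about 0.3 to 0.775 m from the base axis. Payload 14.6 kg.
Tool frame: the origin (TCP) lies at the very end of the fingers, on their centre line; the grasp point (between the pads) lies 19 mm behind it; z points along the fingers, y is the line along which they close (so a half turn about z gives the same grasp; the last joint's range is limited). The gripper opens to 94 mm and grips with 3 to 60 N. Pads are 16 mm wide; open, the fingers measure 119 mm over their backs; the gripper's body (75 mm by 177 mm) begins 78 mm behind the grasp point.
Start: joints at [1.067, 0.3, 1.521, -0, 1.321, -0.067], TCP at [0.233, 0.498, 0.205] pointing down, gripper open.
Joint ranges: [-3.03, 3.03], [-0.79, 2.21], [0.23, 2.52], [-1.04, 4.18], [0, 3.07], [-2.55, 2.55]. Speed limits (rad/s): [2.22, 2.22, 2.57, 3.14, 3.14, 3.14].

INTERFACE

Orientations are given as [roll, pitch, yaw] about the fixed x, y, z axes, in that order (R = Rz(yaw) Ry(pitch) Rx(roll)).
In Python, from station import ctrl, cams gives the robot as it stands. The module is installed in compiled form; this text tells all that it offers.
- The arm moves only by the tool arm_command, never from a script. Its argument "plan" is a list that holds one entry, the list of rows, each a list of 7 numbers: the shift along the tool's x, y, z in mm, then the turn, a rotation vector about the tool's x, y, z in rad, then the closure, from -1 (fully open) to 1 (shut). A call has 1 to 12 rows; each row is the pose to reach, as a shift and turn from the pose commanded when the call began, along the tool's axes at that moment; what a row does not reach only later rows make up. A row lasts 1/10 s, in which the tool goes at most 50 mm and 8.59 degrees, less where a joint would pass 70% of its speed; a pose out of reach is approached as far as the arm can. A call with a gripper value outside its range is refused whole. The fingers move at their own pace and stop on an object; "squeeze" is the grip in N (left out, the last holds). Time passes only in rows, so rows that repeat a pose let the fingers close. It gives the time, the measured TCP pose, the force, the opening and the grip force at its end, in the units of the state.
- ctrl.get_obs(): the state, without advancing time (a new reading comes with each control period).
- cams.camera(name): name is "scene" or "top" or "wrist"; returns (picture, depth): 480x640x3 uint8, blue, green, red; 480x640 float32, m along the optical axis (not along the pixel's ray), 0 where there is no reading.
- cams.camera_info(name): a dict with "fx", "fy", "cx", "cy" (pixels), "world_to_cam" (4x4, takes a point from world to camera coordinates). Camera axes: x right, y down, z forward; pixel columns grow to the right and rows downward; lengths in m; the calibration is good to about 2 mm. A picture is of the moment at which its call begins: read the wrist's pose just before it. camera_info takes no time and is no camera call; for the wrist camera it gives the pose at the moment of the call.
- ctrl.hand_in(): hands the job in; it is judged then, once.
The state is a dict: "time_s": time; "qpos": joint angles; "joint_vel": joint speeds; "tau": joint torques, N m; "ee_pos": TCP position; "eef_rot": TCP orientation; "force": force on the tool from outside, world axes, zero at the start; "moment": the same for the moment, N m; "grip_width": finger opening in m; "grip_force": force on a finger pad.
Only numpy, scipy, OpenCV 4.12 (cv2) and the standard library are available. Lean on these libraries where they do the work, as an engineer would, in place of code of your own. Each camera call takes 0.05 s, during which the arm holds its last target. There are 200 camera calls.

TASK

The vial tray in the warming cabinet is hot: take the hook tool from its rest, put its tip down into the tray's pull eye and gently draw the tray out along its slide until you feel it come firmly up against its end stop, which is out of sight and set differently every time. Do not touch the tray with the robot and do not yank or overload it at the stop, for the vials are glass. Leave the tray there against the stop, lay the hook back in its rest as it was, and leave everything else where it stands.

Things in the scene. Friction and masses are not known exactly. Their poses are not given: they have to be found in the camera images.
- hook: Hook tool, 0.12 kg: white handle bar 115 x 16 (across) x 20 (high) mm with two guards 26 mm wide at x = -24 and +24, then a 6 mm steel rod that runs forward and bends straight down. Origin: on the handle's axis between the guards, near the centre of mass. x along the tool to the bend, z up, away from the bent-down tip. Starts level in its rest; grip it across y at the origin.
- hook_tip (a point): Lower end of the hook's bent-down tip: 115 mm ahead (+x) of the hook's origin and 48 mm below it. The tip is a straight round pin 6 mm thick, 45 mm of it below the rod.
- rest: Grey stand for the hook, fixed, left or right on the table: base plate 160 x 70 x 8 mm and two forks, 12 mm thick, 46 mm wide, centred at x = -45 and +42. The handle lies 60 mm up on the forks between cheeks 26 mm apart that rise to 74 mm. Origin on the table under the stand, x along the lying tool: at home the hook has the same yaw, its tip over the front (+x) end.
- seat (a point): Where the hook's origin is when the hook is home in its rest: 70 mm above the rest's origin, same axes.
- rack: White warming cabinet, clear roof, with an open steel slide in front, fixed. Origin on the table; +x into the cabinet: the tray is drawn to -x. Slide floor 12 mm above the table, x -140 to +160; rails at y +-38 to 62, 28.5 mm high, their lips lie over the tray's edges so it slides with 2 mm play but cannot lift. Cabinet walls and roof (85 mm high, 200 mm wide) start at x = +50.
- tray: Aluminium tray 110 x 90 x 22 mm with six capped glass vials, top 60 mm above its underside; 0.35 to 0.65 kg, rubs on the slide at 1.5 to 5 N. Origin: centre of underside, axes as the rack's. Starts 62 to 88 mm into the rack (+x), half under the roof, its eye out in front. Hot: only the hook may touch it. More than 22 N between hook and tray breaks the glass.
- eye (a point): Centre of the tray's pull eye: a flat level steel ring, bar 6 mm thick, clear hole 16 mm across, 78 mm in front (-x) of the tray's origin and 18 mm above its underside (30 mm above the table; 15 mm clear below the ring).
- stop: Black strip on the slide floor at its open end, marking the end stop; origin at the rack's origin. The stop is a rigid pair of pins hidden under the lips, its place unreported: it catches the tray when the tray's origin lies anywhere from 30 mm before (-x) to 10 mm past (+x) the rack's origin. Firmly against it: over 3 N on the pins for a third of a second; then only friction holds the tray.
- vial_stand: Bystander: white vial stand 160 x 60 x 60 mm, loose, across the table from the hook's rest.
- bottle: Bystander: amber jar, diameter 66, 150 mm tall; origin under its base.
- beaker: Bystander: open glass beaker, diameter 72, 90 mm tall; origin under its base.
- vial_a: Bystander: capped vial, diameter 28, 60 mm tall, beside the cabinet on the left; origin under its base.
- vial_b: Bystander: capped vial like the other, beside the cabinet on the right; origin under its base.
- dish: Bystander: flat white dish, diameter 110, 18 mm high; origin under its base.
- spatula: Bystander: spatula 180 mm long, lying.
- flask: Bystander: round flask fixed on a cork ring, 72 mm wide, 138 mm tall; origin under its base.
Mind the look-alikes: they are no part of the job. Leave any purple look-alike of the hook alone. Leave any pink look-alike of the tray alone.

How it is judged:
By the outcome, as a careful person would: the job done as asked, in the order asked, and still so for the second after the job is handed in, with the robot touching nothing.
It also fails if it takes over 70 s, if anything falls off the work surface, if the arm or the gripper's body presses on something with over 40 N, if the wrist force passes 120 N, or if a joint passes its speed limit or range.

## Working session

There is one attempt and no reset: what is moved stays moved. The work goes in short steps, Python scripts to look and compute and a tool call to move; the robot and the scene stay as the last step left them, time stands still between calls to the robot, and variables do not carry over. Pictures are saved under pics/ and viewed, at most 10 in all, crops included, and the job is handed in when it is done.

Besides the shell and the picture viewer there is one more tool, called after ">>>" as name(argument=value, ...), one argument or row to a line, values as JSON. arm_command: Moves the arm, as the interface text tells. Its arguments: {"type":"object","properties":{"plan":{"type":"array"},"squeeze":{"type":"number"}},"required":["plan"]}

```bash
mkdir -p pics; cat > h.py <<'E'
import numpy as np, cv2
from station import ctrl, cams
def grab(n):
    i=cams.camera_info(n); p,d=cams.camera(n); return p,d,i
def pts(d,i):
    v,u=np.mgrid[0:480,0:640]
    c=np.stack([(u-i['cx'])/i['fx']*d,(v-i['cy'])/i['fy']*d,d],-1)
    T=np.linalg.inv(np.array(i['world_to_cam'])); return c@T[:3,:3].T+T[:3,3]
E
python3 - <<'E'
from h import *
o=ctrl.get_obs(); print({k:np.round(v,3) for k,v in o.items()})
for n in('top','scene'):
    p,d,i=grab(n); cv2.imwrite(f'pics/{n}0.png',p); np.savez(f'{n}0.npz',p=p,d=d,W=pts(d,i)); print(n,i['fx'],i['cx'],i['cy'],np.round(i['world_to_cam'],3).tolist())
E
```

```text
{'time_s': np.float64(0.0), 'qpos': array([ 1.067,  0.3  ,  1.522, -0.   ,  1.321, -0.067]), 'joint_vel': array([ 0.   ,  0.001,  0.001, -0.002,  0.001,  0.001]), 'tau': array([-4.0000e-03, -5.3182e+01, -3.5273e+01,  7.1000e-02,  2.4000e-02,
       -0.0000e+00]), 'ee_pos': array([0.233, 0.498, 0.205]), 'eef_rot': array([-3.14 , -0.   ,  2.705]), 'force': array([ 0.454,  0.337, -0.759]), 'moment': array([-0.024, -0.029, -0.03 ]), 'grip_force': np.float64(0.0), 'grip_width': np.float64(0.094)}
top 481.01119389023364 316.01869689576836 251.94674676783706 [[-0.031, -1.0, -0.001, -0.009], [-0.975, 0.03, -0.221, 0.517], [0.221, -0.006, -0.975, 1.121], [0.0, 0.0, 0.0, 1.0]]
scene 539.7339651077483 316.266820614589 234.05999324926026 [[-0.168, 0.986, 0.001, 0.123], [0.727, 0.124, -0.675, -0.331], [-0.666, -0.112, -0.738, 1.543], [0.0, 0.0, 0.0, 1.0]]
```

View pics/top0.png

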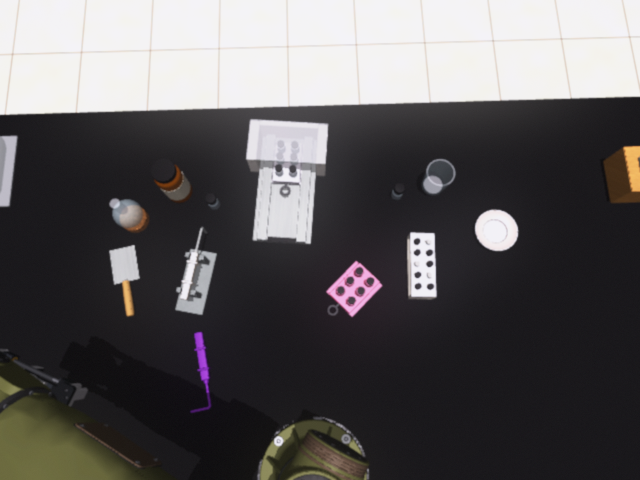

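View pics/scene0.png

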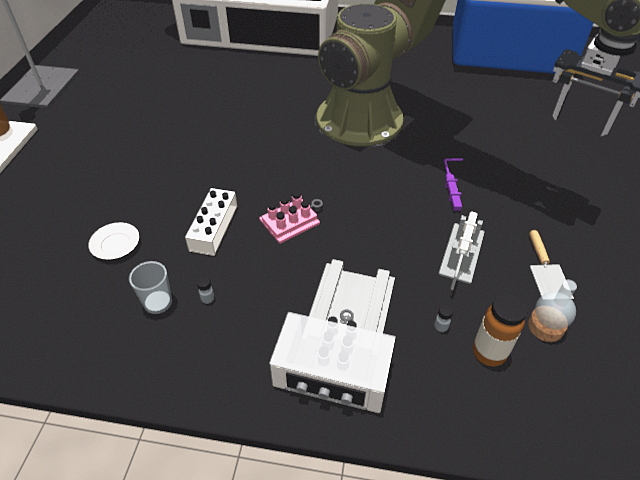

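Top view: white hook at about (190,273) on its grey rest, bent tip at (203,230). The purple look-alike is at (203,370). The real tray is in the cabinet with its eye at (285,190), and the pink look-alike is at (355,288). The white hook and the tray in the slide match the description. Next I'll measure and check a crop.

```bash
python3 - <<'E'
from h import *
z=np.load('top0.npz');p,W=z['p'],z['W']
a=cv2.resize(p[215:320,165:225],None,fx=5,fy=5,interpolation=cv2.INTER_CUBIC)
b=cv2.resize(p[115:250,240:335],None,fx=4,fy=4,interpolation=cv2.INTER_CUBIC)
c=np.zeros((560,690,3),np.uint8);c[:a.shape[0],:a.shape[1]]=a;c[:b.shape[0],305:305+b.shape[1]]=b
cv2.imwrite('pics/crop0.png',c)
def fit(m,name):
    q=W[m]; r=cv2.minAreaRect(q[:,:2].astype(np.float32)*1000); print(name,m.sum(),'mean',np.round(q.mean(0),4),'z',np.round(np.percentile(q[:,2],[5,50,95]),4),'rect',np.round(r[0],1),np.round(r[1],1),round(r[2],1))
R=np.zeros(p.shape[:2],bool);R[215:320,165:225]=1
Z=W[...,2]; hsv=cv2.cvtColor(p,cv2.COLOR_BGR2HSV)
fit(R&(Z>.074)&(Z<.09)&(p.min(2)>150),'handle')
fit(R&(Z>.003)&(Z<.015)&(p.min(2)>70),'base')
fit(R&(Z>.045)&(Z<.09)&(W[...,0]>0),'high')
K=np.zeros_like(R);K[115:250,240:335]=1
fit(K&(Z>.024)&(Z<.034)&(p.min(2)>100),'rails')
fit(K&(Z>.08)&(Z<.092),'roof')
E=np.zeros_like(R);E[183:197,278:293]=1
fit(E&(Z>.024)&(Z<.04),'eye')
for v in range(183,199): print(v,p[v,276:296].min(1).tolist(),(Z[v,276:296:2]*1000).astype(int).tolist())
# scene view
z2=np.load('scene0.npz');p2,W2=z2['p'],z2['W'];Z2=W2[...,2]
R=np.zeros_like(R);R[205:300,440:490]=1
fit(R&(Z2>.074)&(Z2<.09)&(p2.min(2)>150),'handle s')
fit(R&(Z2>.003)&(Z2<.015)&(p2.min(2)>70),'base s')
K=np.zeros_like(R);K[258:345,300:400]=1
fit(K&(Z2>.024)&(Z2<.034)&(p2.min(2)>100),'rails s')
E
E
```

```text
handle 346 mean [0.4681 0.2786 0.0793] z [0.0749 0.079  0.0839] rect [487.4 274.7] [ 41.  157.4] 77.5
base 1062 mean [0.4526 0.2741 0.0074] z [0.004  0.0074 0.0112] rect [485.6 274.6] [ 72.3 205. ] 76.8
high 656 mean [0.4774 0.2746 0.074 ] z [0.0587 0.0759 0.083 ] rect [499.2 271.9] [ 46.3 181.9] 78.0
rails 1697 mean [0.6725 0.0508 0.0286] z [0.0249 0.0285 0.0329] rect [663.5  52.8] [188.8 214.5] 84.1
roof 3130 mean [0.8007 0.0383 0.0846] z [0.0812 0.0845 0.0882] rect [802.2  39. ] [200.8 113.5] 84.1
eye 63 mean [0.691  0.0495 0.032 ] z [0.0286 0.0318 0.0356] rect [690.6  49.9] [29.6 25.5] 36.0
183 [118, 115, 115, 112, 109, 106, 105, 105, 99, 98, 96, 103, 113, 105, 103, 113, 111, 110, 112, 108] [10, 10, 14, 15, 15, 30, 19, 22, 16, 23]
184 [178, 177, 178, 177, 174, 173, 171, 167, 141, 107, 105, 131, 142, 122, 119, 124, 119, 116, 116, 113] [15, 12, 11, 14, 13, 32, 16, 10, 9, 11]
185 [214, 212, 213, 213, 211, 208, 194, 174, 143, 107, 111, 147, 174, 179, 182, 180, 178, 178, 179, 179] [10, 14, 10, 11, 30, 33, 10, 12, 14, 13]
186 [217, 216, 217, 216, 212, 194, 161, 133, 113, 101, 109, 132,
[... 1462 characters left out ...]
8, 220, 221, 221] [12, 14, 12, 13, 9, 12, 15, 9, 10, 16]
197 [219, 220, 220, 219, 219, 217, 207, 191, 173, 173, 190, 192, 206, 219, 219, 218, 219, 221, 221, 221] [12, 9, 9, 8, 8, 12, 10, 12, 17, 9]
198 [218, 220, 220, 219, 219, 220, 221, 218, 207, 208, 217, 218, 219, 220, 219, 218, 220, 220, 222, 221] [9, 10, 10, 13, 11, 10, 13, 10, 13, 14]
handle s 334 mean [ 0.5684 -0.4189  0.0076] z [-0.0033  0.0002  0.0047] rect [ 414.4 -254.4] [ 85.6 563. ] 42.3
base s 823 mean [ 0.502  -0.3941  0.0039] z [-0.0035  0.0005  0.0077] rect [ 388.1 -261.5] [132.  538.6] 42.1
rails s 1488 mean [ 0.4105 -0.1133  0.0054] z [-0.0038  0.0002  0.0112] rect [369.5 -98.4] [158.1 262.4] 73.7bash: E: command not found
```

View pics/crop0.png

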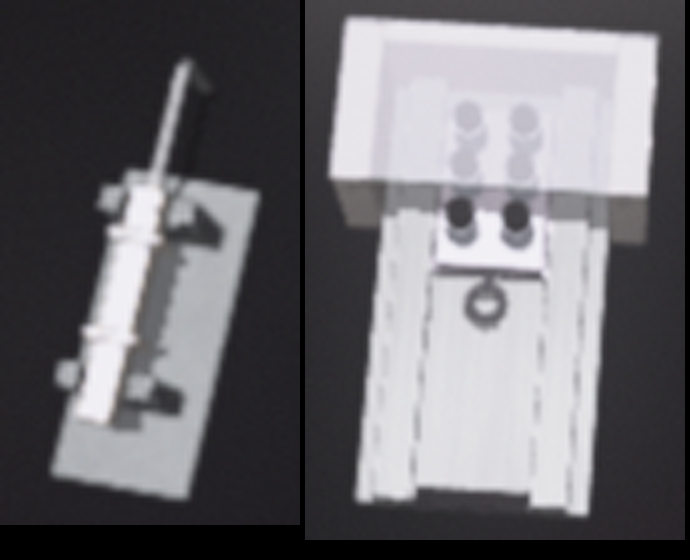

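The crop confirms the hook and rest, plus the tray's ring eye in front of it at crop (485,303). My scene fits used the wrong cloud, so I'll refine by casting rays onto planes in both views.

```bash
cat >> h.py <<'E'
def ray(uv,i,h):
    uv=np.asarray(uv,float).reshape(-1,2)
    T=np.linalg.inv(np.array(i['world_to_cam'])); d=np.c_[(uv[:,0]-i['cx'])/i['fx'],(uv[:,1]-i['cy'])/i['fy'],np.ones(len(uv))]@T[:3,:3].T
    return T[:3,3]+d*((h-T[2,3])/d[:,2])[:,None]
def mfit(m,i,h,name):
    n,l,s,_=cv2.connectedComponentsWithStats(m.astype(np.uint8)); k=1+np.argmax(s[1:,4]); m=l==k
    v,u=np.nonzero(m); q=ray(np.c_[u,v],i,h)[:,:2]*1000
    r=cv2.minAreaRect(q.astype(np.float32)); w,V=np.linalg.eigh(np.cov(q.T)); a=V[:,1]*np.sign(V[0,1])
    print(name,m.sum(),'mean',np.round(q.mean(0),1),'yaw',round(np.arctan2(a[1],a[0]),4),'rect',np.round(r[0],1),np.round(r[1],1),round(r[2],1)); return q
E
python3 - <<'E'
from h import *
def box(u0,u1,v0,v1):
    m=np.zeros((480,640),bool);m[v0:v1,u0:u1]=1;return m
for n,hb,kb in(('top',box(165,225,215,320),box(250,320,170,250)),('scene',box(440,490,205,300),box(300,400,258,320))):
    z=np.load(n+'0.npz');p,Z=z['p'],z['W'][...,2];i=cams.camera_info(n);g=p.min(2)
    mfit(hb&(g>195)&(Z>.06),i,.08,n+' handle top')
    mfit(hb&(g>60)&(Z<.02)&(Z>0.0),i,.008,n+' base')
    mfit(kb&(g>130)&(Z>.022)&(Z<.036),i,.0285,n+' rail')
    W=z['W'];
    if n=='top':
        e=box(278,294,185,199)&(g<150)
        mfit(e,i,.033,'eye'); 
        hole=box(282,289,188,194)&(g>160); mfit(hole,i,.0315,'hole')
        m=box(245,332,115,185)&(Z>.08)&(Z<.09); mfit(m,i,.085,'roof')
    m=hb&(Z>.06)&(Z<.085)&(g<190)
# rack axis via roof yaw, wall positions; corner pixels of slide front end
E
```

```text
top handle top 298 mean [466.  279.7] yaw -0.2073 rect [468.  280.5] [ 21.6 118.4] 77.7
top base 1079 mean [449.6 272.2] yaw -0.3538 rect [462.9 280.4] [ 73.1 161.7] 77.6
top rail 1545 mean [660.8  51.6] yaw -0.1609 rect [652.8  52.9] [124.  193.7] 84.4
eye 76 mean [687.1  50.9] yaw -0.1273 rect [687.2  51.3] [23.2 30.1] 88.9
hole 14 mean [686.5  50.5] yaw -1.4703 rect [686.3  50.1] [10.4  5.5] 88.2
roof 3109 mean [800.4  38.4] yaw 1.4718 rect [801.   38.7] [199.6 111.1] 84.5
scene handle top 315 mean [474.2 280.3] yaw -0.2117 rect [474.7 280.7] [ 24.8 123.5] 77.3
scene base 463 mean [480.5 255.6] yaw -0.1364 rect [464.7 262.8] [ 32.9 163.6] 78.4
scene rail 700 mean [635.6   8.3] yaw -0.0971 rect [632.3   8.6] [ 23.5 152.9] 84.5
```

>>> arm_command(
  plan=[
    [[-300,-100,0,0,0,-0.221,-1],[-300,-100,0,0,0,-0.221,-1],[-300,-100,0,0,0,-0.221,-1],[-300,-100,0,0,0,-0.221,-1],[-300,-100,0,0,0,-0.221,-1],[-300,-100,0,0,0,-0.221,-1],[-300,-100,0,0,0,-0.221,-1],[-300,-100,0,0,0,-0.221,-1],[-300,-100,0,0,0,-0.221,-1],[-300,-100,0,0,0,-0.221,-1],[-300,-100,0,0,0,-0.221,-1]],
  ],
  squeeze=60,
)

```text
time_s: 1.2
ee_pos: [0.4615, 0.2817, 0.2055]
eef_rot: [3.142, -0.0, 2.927]
force: [-0.1, -0.1, 0.4]
grip_width: 0.0941
grip_force: 0.0
```

```bash
python3 - <<'E'
from h import *
o=ctrl.get_obs();print(np.round(o['ee_pos'],4),np.round(o['eef_rot'],4),np.round(o['force'],2))
p,d,i=grab('wrist');cv2.imwrite('pics/w1.png',p);np.savez('w1.npz',p=p,d=d,W=pts(d,i),w2c=i['world_to_cam']);print(i['fx'],np.round(np.linalg.inv(i['world_to_cam']),3).tolist())
E
```

```text
[0.4615 0.2817 0.2055] [ 3.1416e+00 -1.0000e-04  2.9273e+00] [-0.09 -0.14  0.43]
357.53953172845763 [[0.212, 0.948, 0.238, 0.392], [0.977, -0.206, -0.052, 0.296], [0.0, 0.244, -0.97, 0.385], [0.0, 0.0, 0.0, 1.0]]
```

View pics/w1.png

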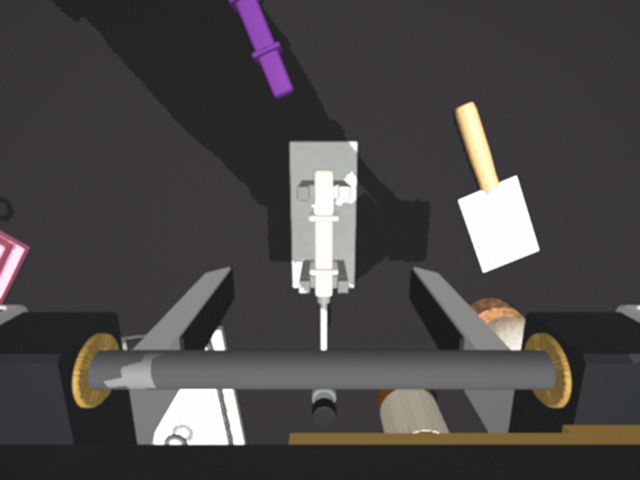

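Wrist view: the hook handle runs from (324,172) to (324,296), with guards at rows ~218 and ~271, and the rest base spans (290..357, 142..288). I'll work out the offsets from this.

```bash
python3 - <<'E'
from h import *
i=cams.camera_info('wrist');z=np.load('w1.npz');p,W=z['p'],z['W'];g=p.min(2);Z=W[...,2]
print(np.abs(z['w2c']-i['world_to_cam']).max())
m=np.zeros((480,640),bool);m[165:300,295:360]=1
w=m&(g>150); 
for v in range(166,300,1):
    u=np.nonzero((g[v]>175)&m[v])[0]
    if len(u) and (v%8==0 or 212<v<224 or 265<v<277): print(v,u.min(),u.max(),end=' | ')
print()
q=ray([[323.5,218],[323.5,271]],i,.083);print(q)
mm=m.copy();mm[215:222]=0;mm[268:275]=0;mm[:,:315]=0;mm[:,334:]=0;mm[:195]=0;mm[262:]=0
mfit(mm&(g>175),i,.08,'handle')
b=np.zeros_like(m);b[138:300,280:365]=1
mfit(b&(g>100)&(Z<.03)|b&m&(Z>0)&(g>110),i,.008,'base')
print('base corners',np.round(ray([[290,142],[357,142],[357,288],[290,288]],i,.008),4))
print('rod tip',np.round(ray([[324,347]],i,.073),4))
E
```

```text
9.323003563005416e-05
168 295 354 | 176 296 355 | 184 295 356 | 192 295 355 | 200 295 355 | 208 295 353 | 213 295 353 | 214 295 353 | 215 295 353 | 216 296 353 | 217 295 353 | 218 295 353 | 219 301 353 | 220 300 353 | 221 298 353 | 222 296 353 | 223 297 353 | 224 297 353 | 232 295 353 | 240 295 353 | 248 295 352 | 256 295 353 | 264 295 352 | 266 295 353 | 267 295 352 | 268 295 352 | 269 295 352 | 270 295 353 | 271 295 352 | 272 295 352 | 273 295 352 | 274 295 352 | 275 295 352 | 276 295 352 | 280 295 352 | 288 299 346 | 296 317 329 | 
[[0.44968283 0.28535517 0.083     ]
 [0.49673347 0.27521417 0.083     ]]
handle 757 mean [471.  281.2] yaw -0.2177 rect [471.2 281.2] [16.1 35.6] 77.8
base 9701 mean [461.5 282.6] yaw -0.2154 rect [470.6 280.8] [ 71.  173.6] 77.6
base corners [[0.3797 0.266  0.008 ]
 [0.3942 0.3327 0.008 ]
 [0.5505 0.3027 0.008 ]
 [0.5345 0.2289 0.008 ]]
rod tip [[0.5768 0.2585 0.073 ]]
```

```bash
python3 - <<'E'
from h import *
i=cams.camera_info('wrist');z=np.load('w1.npz');p,W=z['p'],z['W'];Z=W[...,2]
o=np.array([.4648,.2826]);c,s=np.cos(-.2165),np.sin(-.2165)
def loc(P): P=np.asarray(P)[...,:2]-o; return np.round(1000*np.stack([P[...,0]*c+P[...,1]*s,-P[...,0]*s+P[...,1]*c],-1),1)
print('handle col 324: row, localx(depth), z')
for v in range(160,350,6): print(v,loc(np.median(W[v,322:327],0))[0],round(1000*np.median(Z[v,322:327])),end=' | ')
print()
q=(Z>.055)&(Z<.076); q[:165]=0;q[300:]=0;q[:,:296]=0;q[:,355:]=0;q[:,316:333]=0
L=loc(W[q]);print('forks',[(len(a),np.round(np.percentile(a,[3,50,97],axis=0),1).tolist()) for a in(L[L[:,0]<0],L[L[:,0]>0])])
q=(Z>.0)&(Z<.016)&(p.min(2)>90);q[:135]=0;q[300:]=0;q[:,:285]=0;q[:,362:]=0
L=loc(W[q]);print('base',np.round(np.percentile(L,[.5,50,99.5],axis=0),1).tolist())
E
```

```text
handle col 324: row, localx(depth), z
160 -61.8 8 | 166 -55.8 9 | 172 -54.3 80 | 178 -49.4 80 | 184 -44.3 81 | 190 -39.2 80 | 196 -34.1 81 | 202 -29.0 80 | 208 -23.8 80 | 214 -18.5 80 | 220 -13.9 84 | 226 -8.0 80 | 232 -2.8 81 | 238 2.6 80 | 244 8.5 81 | 250 14.1 80 | 256 19.0 81 | 262 25.2 81 | 268 30.7 80 | 274 34.9 84 | 280 41.7 81 | 286 48.2 80 | 292 53.6 81 | 298 61.4 76 | 304 68.7 73 | 310 75.0 73 | 316 81.3 73 | 322 87.7 73 | 328 93.6 73 | 334 99.9 73 | 340 106.5 73 | 346 113.2 73 | 
forks [(546, [[-42.1, -22.6], [-36.7, -9.0], [-18.0, 20.8]]), (578, [[31.0, -22.1], [47.5, -9.0], [56.1, 21.8]])]
base [[-80.8, -36.4], [-16.2, -2.8], [83.9, 35.4]]
```

>>> arm_command(
  plan=[
    [[-12.5,1.2,100,0,0,-0.002,-1],[-12.5,1.2,100,0,0,-0.002,-1],[-12.5,1.2,120,0,0,-0.002,-1],[-12.5,1.2,140,0,0,-0.002,-1],[-12.5,1.2,154.5,0,0,-0.002,-1],[-12.5,1.2,154.5,0,0,-0.002,-1],[-12.5,1.2,154.5,0,0,-0.002,1],[-12.5,1.2,154.5,0,0,-0.002,1],[-12.5,1.2,154.5,0,0,-0.002,1],[-12.5,1.2,154.5,0,0,-0.002,1],[-12.5,1.2,154.5,0,0,-0.002,1],[-12.5,1.2,154.5,0,0,-0.002,1]],
  ],
  squeeze=60,
)

```text
time_s: 2.45
ee_pos: [0.4747, 0.2794, 0.0511]
eef_rot: [3.141, 0.0, 2.928]
force: [-0.1, 0.2, -0.1]
grip_width: 0.0498
grip_force: 0.0
```

>>> arm_command(
  plan=[
    [[0,0,0,0,0,0,1],[0,0,0,0,0,0,1],[0,0,0,0,0,0,1],[0,0,0,0,0,0,1],[0,0,0,0,0,0,1],[0,0,0,0,0,0,1],[0,0,0,0,0,0,1]],
  ],
)

```text
time_s: 3.15
ee_pos: [0.4747, 0.2793, 0.0509]
eef_rot: [3.142, 0.0, 2.928]
force: [0.6, 1.1, -0.4]
grip_width: 0.0154
grip_force: 60.0
```

>>> arm_command(
  plan=[
    [[0,0,-10,0,0,0,1],[0,0,-40,0,0,0,1],[0,0,-80,0,0,0,1],[0,0,-100,0,0,0,1],[0,0,-100,0,0,0,1],[0,0,-100,0,0,0,1]],
  ],
)

```text
time_s: 3.75
ee_pos: [0.4744, 0.2792, 0.1506]
eef_rot: [-3.141, -0.0, 2.928]
force: [-0.6, -0.4, -1.8]
grip_width: 0.0158
grip_force: 60.0
```

```bash
python3 - <<'E'
from h import *
o=ctrl.get_obs();print(np.round(o['ee_pos'],4),np.round(o['eef_rot'],4),np.round(o['force'],2),o['grip_width'])
for n in('top','scene'):
    p,d,i=grab(n);np.savez(n+'1.npz',p=p,d=d,W=pts(d,i));
    t=np.array([.4747,.2793,.170]);c,s=np.cos(-.2135),np.sin(-.2135)
    for q in(t+[.115*c,.115*s,0],t+[.115*c,.115*s,-.048]):
        k=i['world_to_cam']@np.r_[q,1];print(n,i['fx']*k[0]/k[2]+i['cx'],i['fy']*k[1]/k[2]+i['cy'])
    u,v=int(i['fx']*k[0]/k[2]+i['cx']),int(i['fy']*k[1]/k[2]+i['cy'])
    cv2.imwrite(f'pics/{n}1.png',cv2.resize(p[v-50:v+50,u-50:u+50],None,fx=4,fy=4,interpolation=cv2.INTER_CUBIC));print(u,v)
a=np.hstack([cv2.imread('pics/top1.png'),cv2.imread('pics/scene1.png')]);cv2.imwrite('pics/tip1.png',a)
E
```

```text
[0.4744 0.2792 0.1506] [-3.1414e+00 -2.0000e-04  2.9278e+00] [-0.56 -0.38 -1.83] 0.015776294346932503
top 190.9043980212685 214.2263835187832
top 196.1001922275837 220.29826473176956
196 220
scene 465.475716919575 241.11147022236756
scene 460.339918843598 257.78432249137086
460 257
```

View pics/tip1.png

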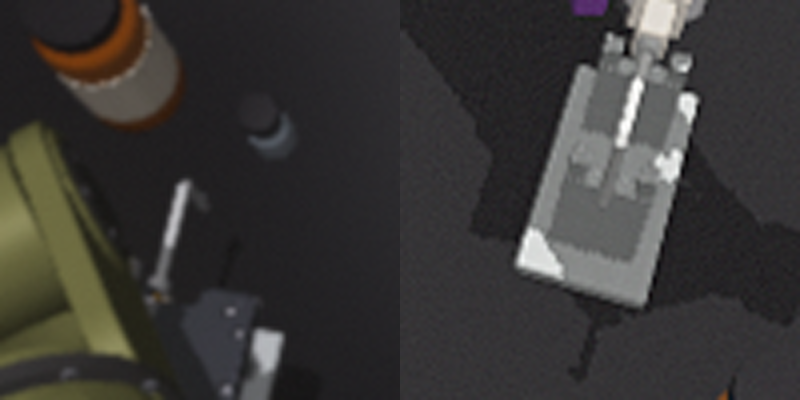

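Tip crop: in the top view the bend is at about (192.2,215.7) and the tip end at (197,221.8). In the scene view the tip is at about (461.3,257.5), within about 1.5 px of prediction. Now I'll measure the eye in both views, relative to the tip.

```bash
python3 - <<'E'
from h import *
z=np.load('scene1.npz');p=z['p'];g=p.min(2);i=cams.camera_info('scene');Z=z['W'][...,2]
for v in range(306,324): print(v,g[v,336:360].tolist())
m=np.zeros(g.shape,bool);m[306:324,336:360]=1
mfit(m&(g<150)&(Z>.022)&(Z<.042),i,.033,'ring scene')
i2=cams.camera_info('top');z2=np.load('top1.npz');g2=z2['p'].min(2);m=np.zeros(g.shape,bool);m[186:198,278:294]=1
mfit(m&(g2<150),i2,.033,'ring top')
print('top tip',ray([[197,221.8]],i2,.122),'bend',ray([[192.2,215.7]],i2,.173));print('scene tip',ray([[461.2,257.5]],i,.122))
t=np.array([.4744,.2792]);print('pred',t+.115*np.array([np.cos(-.2138),np.sin(-.2138)]))
q=[]
Zt=z2['W'];mm=np.zeros(g.shape,bool);mm[205:240,180:205]=1;mm&=(Zt[...,2]>.1)&(Zt[...,2]<.185)&(Zt[...,0]>.53);print(np.round(Zt[mm][np.argsort(-Zt[mm][:,0])][:8],3))
E
```

```text
306 [236, 238, 235, 234, 235, 233, 233, 235, 236, 235, 236, 237, 235, 236, 237, 235, 235, 237, 236, 236, 234, 235, 235, 236]
307 [237, 237, 235, 235, 235, 233, 233, 237, 238, 237, 239, 239, 238, 238, 236, 235, 235, 238, 236, 236, 235, 235, 236, 237]
308 [236, 237, 234, 235, 234, 234, 236, 241, 242, 231, 233, 232, 235, 244, 238, 236, 235, 237, 236, 236, 236, 234, 236, 236]
309 [237, 236, 233, 236, 235, 237, 240, 226, 209, 173, 177, 174, 186, 229, 237, 241, 238, 236, 235, 235, 235, 235, 236, 236]
310 [235, 235, 234, 236, 234, 226, 208, 142, 112, 113, 118, 118, 124, 150, 196, 229, 245, 238, 235, 235, 236, 236, 236, 236]
311 [236, 235, 235, 239, 236, 161, 114, 116, 105, 81, 80, 84, 95, 117, 116, 162, 238, 243, 237, 235, 235, 235, 236, 235]
312 [235, 234, 237, 238, 213, 122, 117, 100, 137, 194, 189, 183, 135, 84, 100, 129, 179, 234, 240, 236, 235, 236, 236, 235]
313 [235, 235, 240, 234, 129, 115, 110, 145, 233, 253, 250, 251, 233, 183, 112, 109, 120, 179, 244, 236, 235, 237, 236, 234]
314 [236, 235, 238, 233, 88, 119, 125, 208, 255, 246, 244, 243, 233, 253, 203, 94, 114, 157, 247, 236, 23
[... 898 characters left out ...]
 193, 137, 154, 169, 116, 111, 158, 225, 39, 46, 52, 50, 48, 39, 60, 153, 236, 242, 235, 237]
323 [206, 213, 252, 249, 251, 215, 164, 102, 108, 114, 151, 63, 41, 48, 57, 57, 55, 54, 40, 59, 163, 246, 236, 237]
ring scene 89 mean [696.1  52.1] yaw -0.0096 rect [696.8  52.4] [30.4 23.4] 7.9
ring top 72 mean [686.2  51. ] yaw -0.1041 rect [685.8  51.3] [23.2 27.3] 88.9
top tip [[0.58334846 0.2527327  0.122     ]] bend [[0.58258574 0.25114737 0.173     ]]
scene tip [[0.58608971 0.25656626 0.122     ]]
pred [0.58678165 0.25479989]
[[0.587 0.252 0.164]
 [0.586 0.249 0.126]
 [0.586 0.253 0.167]
 [0.586 0.249 0.137]
 [0.585 0.249 0.146]
 [0.585 0.25  0.163]
 [0.585 0.249 0.156]
 [0.585 0.25  0.124]]
```

>>> arm_command(
  plan=[
    [[-30,-40,0,0,0,-0.03,1],[-60,-80,0,0,0,-0.06,1],[-90,-120,0,0,0,-0.09,1],[-120,-160,0,0,0,-0.116,1],[-146.2,-189.5,0,0,0,-0.116,1],[-146.2,-189.5,20,0,0,-0.116,1],[-146.2,-189.5,45,0,0,-0.116,1],[-146.2,-189.5,65,0,0,-0.116,1],[-146.2,-189.5,70,0,0,-0.116,1],[-146.2,-189.5,70,0,0,-0.116,1],[-146.2,-189.5,70,0,0,-0.116,1]],
  ],
)

```text
time_s: 4.95
ee_pos: [0.5776, 0.0632, 0.0816]
eef_rot: [3.141, 0.001, 3.044]
force: [0.2, -0.1, -1.8]
grip_width: 0.0157
grip_force: 60.0
```

```bash
python3 - <<'E'
from h import *
o=ctrl.get_obs();print(np.round(o['ee_pos'],4),np.round(o['eef_rot'],4),np.round(o['force'],2),o['grip_width'])
p,d,i=grab('scene');p2,_,i2=grab('top');np.savez('s2.npz',p=p,W=pts(d,i))
a=cv2.resize(p[265:335,310:390],(800,700)[:2],interpolation=cv2.INTER_CUBIC)
a=cv2.resize(p[270:335,315:375],None,fx=8,fy=8,interpolation=cv2.INTER_CUBIC)
b=cv2.resize(p2[160:225,255:295],None,fx=8,fy=8,interpolation=cv2.INTER_CUBIC)
cv2.imwrite('pics/tip2.png',np.hstack([a,b]))
E
```

```text
[0.5776 0.0632 0.0816] [3.1415e+00 6.0000e-04 3.0439e+00] [ 0.18 -0.13 -1.81] 0.015745098489373072
```

View pics/tip2.png

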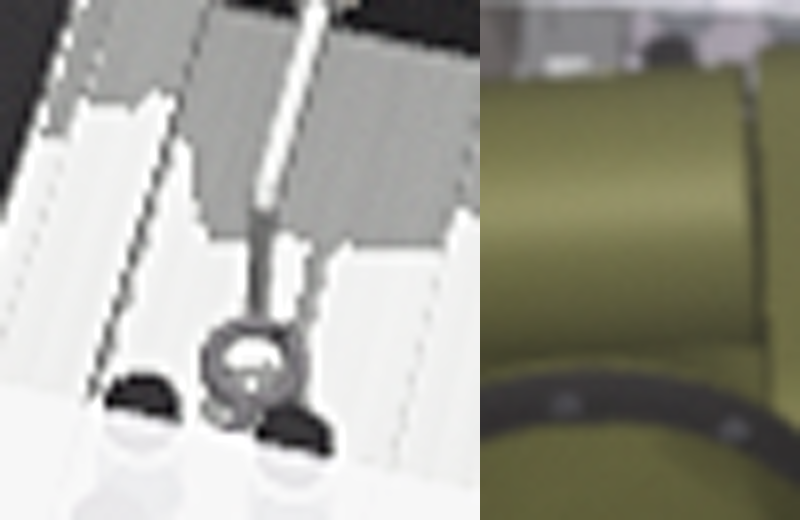

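```bash
python3 - <<'E'
from h import *
p=np.load('s2.npz')['p'];g=p.min(2);i=cams.camera_info('scene')
for v in range(292,322): print(v,g[v,338:358].tolist())
t=np.array([.5776,.0632]);e=t+.115*np.array([np.cos(-.0977),np.sin(-.0977)]);print(e)
for z in(.0976,.0526,.033,.02):
    k=i['world_to_cam']@np.r_[e,z,1];print(z,i['fx']*k[0]/k[2]+i['cx'],i['fy']*k[1]/k[2]+i['cy'])
print(ray([[346.6,314.2]],i,.033),ray([[347.1,310.3]],i,.0526))
E
```

```text
292 [245, 150, 162, 166, 162, 160, 162, 160, 164, 212, 244, 215, 134, 164, 160, 162, 167, 162, 163, 166]
293 [244, 150, 162, 166, 160, 162, 164, 156, 155, 221, 226, 182, 130, 164, 163, 166, 163, 162, 166, 164]
294 [241, 147, 162, 162, 162, 161, 165, 154, 149, 228, 232, 182, 139, 165, 165, 165, 163, 162, 165, 166]
295 [244, 211, 160, 164, 161, 162, 163, 156, 148, 210, 213, 168, 166, 165, 164, 165, 162, 164, 166, 166]
296 [244, 221, 157, 162, 163, 164, 165, 154, 117, 139, 152, 134, 167, 165, 162, 166, 163, 163, 168, 167]
297 [241, 209, 153, 159, 161, 164, 163, 158, 121, 106, 110, 128, 168, 161, 164, 163, 164, 164, 165, 166]
298 [244, 247, 213, 153, 160, 161, 162, 155, 115, 112, 110, 128, 162, 158, 163, 161, 162, 163, 167, 166]
299 [242, 247, 247, 141, 150, 150, 153, 149, 106, 110, 122, 181, 231, 211, 152, 154, 162, 165, 164, 159]
300 [242, 244, 242, 214, 219, 219, 224, 216, 115, 105, 129, 222, 255, 249, 223, 220, 153, 163, 159, 174]
301 [242, 242, 242, 244, 246, 245, 250, 254, 129, 104, 135, 230, 248, 247, 250, 226, 156, 157, 174, 232]
302 [242, 242, 239, 241, 240, 240, 246, 249, 114, 
[... 1596 characters left out ...]
52, 242, 241, 241]
318 [248, 248, 208, 84, 118, 138, 138, 169, 238, 151, 149, 126, 134, 125, 115, 201, 251, 243, 241, 241]
319 [255, 250, 228, 118, 95, 106, 129, 131, 125, 130, 135, 135, 113, 101, 124, 201, 253, 243, 241, 240]
320 [255, 246, 149, 155, 127, 105, 114, 135, 117, 109, 111, 98, 77, 70, 112, 174, 254, 250, 243, 240]
321 [255, 245, 142, 158, 173, 187, 125, 127, 116, 122, 58, 49, 51, 47, 47, 100, 200, 245, 250, 242]
[0.69205158 0.05198237]
0.0976 347.58325752850254 294.76622640222234
0.0526 346.55793713784533 308.61878878581354
0.033 346.13157424549274 314.379152685899
0.02 345.85518598126674 318.1132885786113
[[0.69148421 0.05282865 0.033     ]] [[0.69572777 0.05351292 0.0526    ]]
```

Scene crop: the pin runs down at column ~347, ending at row ~309. Projected to ring height it lands at (346.1,314.4), and the ring centre is at (346.4,314.2), so they're aligned. I'll lower it in two parts.

>>> arm_command(
  plan=[
    [[0,0,6,0,0,0,1],[0,0,12,0,0,0,1],[0,0,17,0,0,0,1],[0,0,21,0,0,0,1],[0,0,23,0,0,0,1],[0,0,23,0,0,0,1]],
  ],
)

```text
time_s: 5.65
ee_pos: [0.5772, 0.0631, 0.0576]
eef_rot: [-3.142, -0.001, 3.044]
force: [-0.2, 1.3, -1.4]
grip_width: 0.0152
grip_force: 60.0
```

>>> arm_command(
  plan=[
    [[0,0,4,0,0,0,1],[0,0,7.5,0,0,0,1],[0,0,7.5,0,0,0,1],[0,0,7.5,0,0,0,1]],
  ],
)

```text
time_s: 6.05
ee_pos: [0.5773, 0.0631, 0.0504]
eef_rot: [-3.142, -0.0, 3.044]
force: [-0.1, -0.7, -1.7]
grip_width: 0.0153
grip_force: 60.0
```

```bash
python3 - <<'E'
from h import *
o=ctrl.get_obs();print(np.round(o['ee_pos'],4),np.round(o['force'],2),np.round(o['moment'],2))
p,d,i=grab('scene')
cv2.imwrite('pics/tip3.png',cv2.resize(p[270:335,315:375],None,fx=8,fy=8,interpolation=cv2.INTER_CUBIC))
E
```

```text
[0.5773 0.0631 0.0504] [-0.13 -0.66 -1.73] [-0.01 -0.01 -0.  ]
```

View pics/tip3.png

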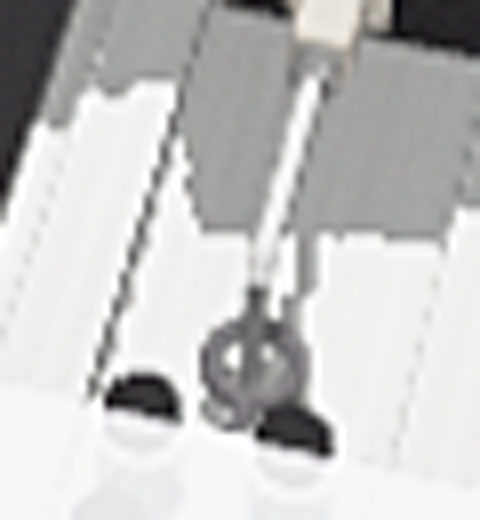

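The pin stands inside the ring (hole split at crop (250,360)). The tool's +x is the draw direction, so I'll start drawing slowly.

>>> arm_command(
  plan=[
    [[2,0,0,0,0,0,1],[4,0,0,0,0,0,1],[5,0,0,0,0,0,1],[6,0,0,0,0,0,1],[7,0,0,0,0,0,1],[8,0,0,0,0,0,1]],
  ],
)

```text
time_s: 6.7
ee_pos: [0.5694, 0.0639, 0.0505]
eef_rot: [-3.142, 0.0, 3.044]
force: [2.0, -1.3, -3.0]
grip_width: 0.0153
grip_force: 60.0
```

>>> arm_command(
  plan=[
    [[2,0,0,0,0,0,1],[4,0,0,0,0,0,1],[6,0,0,0,0,0,1],[8,0,0,0,0,0,1],[10,0,0,0,0,0,1],[12,0,0,0,0,0,1],[14,0,0,0,0,0,1],[16,0,0,0,0,0,1],[18,0,0,0,0,0,1],[20,0,0,0,0,0,1],[22,0,0,0,0,0,1],[24,0,0,0,0,0,1]],
  ],
)

```text
time_s: 7.9
ee_pos: [0.5453, 0.0663, 0.0504]
eef_rot: [3.142, 0.0, 3.044]
force: [2.0, -0.1, -2.2]
grip_width: 0.0158
grip_force: 60.0
```

>>> arm_command(
  plan=[
    [[2,0,0,0,0,0,1],[4,0,0,0,0,0,1],[6,0,0,0,0,0,1],[8,0,0,0,0,0,1],[10,0,0,0,0,0,1],[12,0,0,0,0,0,1],[14,0,0,0,0,0,1],[16,0,0,0,0,0,1]],
  ],
)

```text
time_s: 8.7
ee_pos: [0.5294, 0.0678, 0.0504]
eef_rot: [3.142, -0.0, 3.044]
force: [3.5, -1.0, -1.9]
grip_width: 0.0157
grip_force: 60.0
```

```bash
python3 - <<'E'
from h import *
o=ctrl.get_obs();print(np.round(o['ee_pos'],4),np.round(o['force'],2),np.round(o['tau'],1))
# pin position in rack coordinates (pin bears on the ring's front: eye centre = pin - 5..+5 mm)
t=np.array(o['ee_pos'][:2]);e=t+.115*np.array([np.cos(-.0977),np.sin(-.0977)])
r=np.array([.697,.0487]);print('pin local x mm',1000*((e-r)@[np.cos(-.098),np.sin(-.098)]))
E
```

```text
[0.5294 0.0678 0.0504] [ 3.49 -0.96 -1.89] [  0.2 -55.4 -28.7   0.1   0.7  -0. ]
pin local x mm -53.6761609794886
```

>>> arm_command(
  plan=[
    [[2,0,0,0,0,0,1],[4,0,0,0,0,0,1],[6,0,0,0,0,0,1],[8,0,0,0,0,0,1],[10,0,0,0,0,0,1],[12,0,0,0,0,0,1]],
  ],
)

```text
time_s: 9.3
ee_pos: [0.5175, 0.069, 0.0505]
eef_rot: [-3.142, 0.0, 3.044]
force: [2.2, -0.0, -1.3]
grip_width: 0.0154
grip_force: 60.0
```

>>> arm_command(
  plan=[
    [[1,0,0,0,0,0,1],[2,0,0,0,0,0,1],[3,0,0,0,0,0,1],[3,0,0,0,0,0,1]],
  ],
)

```text
time_s: 9.7
ee_pos: [0.5145, 0.0693, 0.0504]
eef_rot: [-3.142, -0.0, 3.044]
force: [1.2, -0.0, -0.7]
grip_width: 0.0152
grip_force: 60.0
```

>>> arm_command(
  plan=[
    [[0.7,0,0,0,0,0,1],[1.4,0,0,0,0,0,1],[2,0,0,0,0,0,1]],
  ],
)

```text
time_s: 10.0
ee_pos: [0.5126, 0.0695, 0.0504]
eef_rot: [3.142, 0.0, 3.044]
force: [2.8, -0.1, -0.5]
grip_width: 0.0158
grip_force: 60.0
```

>>> arm_command(
  plan=[
    [[0.7,0,0,0,0,0,1],[1.4,0,0,0,0,0,1],[2,0,0,0,0,0,1]],
  ],
)

```text
time_s: 10.3
ee_pos: [0.5106, 0.0697, 0.0505]
eef_rot: [-3.142, 0.0, 3.044]
force: [3.2, -0.2, -1.6]
grip_width: 0.0157
grip_force: 60.0
```

>>> arm_command(
  plan=[
    [[0.7,0,0,0,0,0,1],[1.4,0,0,0,0,0,1],[2,0,0,0,0,0,1]],
  ],
)

```text
time_s: 10.6
ee_pos: [0.5086, 0.0699, 0.0504]
eef_rot: [-3.142, -0.0, 3.044]
force: [2.3, 1.0, -2.0]
grip_width: 0.0159
grip_force: 60.0
```

>>> arm_command(
  plan=[
    [[0.7,0,0,0,0,0,1],[1.4,0,0,0,0,0,1],[2,0,0,0,0,0,1]],
  ],
)

```text
time_s: 10.9
ee_pos: [0.5066, 0.0701, 0.0504]
eef_rot: [-3.142, -0.0, 3.044]
force: [2.2, -0.5, -1.0]
grip_width: 0.0157
grip_force: 60.0
```

>>> arm_command(
  plan=[
    [[0.7,0,0,0,0,0,1],[1.4,0,0,0,0,0,1],[2,0,0,0,0,0,1]],
  ],
)

```text
time_s: 11.2
ee_pos: [0.5046, 0.0702, 0.0504]
eef_rot: [3.142, 0.0, 3.044]
force: [3.1, -1.1, -1.1]
grip_width: 0.0155
grip_force: 60.0
```

>>> arm_command(
  plan=[
    [[0.7,0,0,0,0,0,1],[1.4,0,0,0,0,0,1],[2,0,0,0,0,0,1]],
  ],
)

```text
time_s: 11.5
ee_pos: [0.5026, 0.0704, 0.0504]
eef_rot: [-3.142, -0.0, 3.044]
force: [1.7, 0.2, -0.6]
grip_width: 0.0154
grip_force: 60.0
```

>>> arm_command(
  plan=[
    [[0.7,0,0,0,0,0,1],[1.4,0,0,0,0,0,1],[2,0,0,0,0,0,1]],
  ],
)

```text
time_s: 11.8
ee_pos: [0.5006, 0.0707, 0.0504]
eef_rot: [3.142, -0.0, 3.044]
force: [1.6, -0.0, -1.1]
grip_width: 0.0152
grip_force: 60.0
```

>>> arm_command(
  plan=[
    [[0.7,0,0,0,0,0,1],[1.4,0,0,0,0,0,1],[2,0,0,0,0,0,1]],
  ],
)

```text
time_s: 12.1
ee_pos: [0.4986, 0.0708, 0.0504]
eef_rot: [3.142, -0.0, 3.044]
force: [2.1, -0.3, -1.3]
grip_width: 0.0153
grip_force: 60.0
```

>>> arm_command(
  plan=[
    [[0.7,0,0,0,0,0,1],[1.4,0,0,0,0,0,1],[2,0,0,0,0,0,1]],
  ],
)

```text
time_s: 12.4
ee_pos: [0.4967, 0.071, 0.0504]
eef_rot: [-3.142, -0.0, 3.044]
force: [2.8, -0.8, -1.5]
grip_width: 0.0158
grip_force: 60.0
```

>>> arm_command(
  plan=[
    [[0.7,0,0,0,0,0,1],[1.4,0,0,0,0,0,1],[2,0,0,0,0,0,1]],
  ],
)

```text
time_s: 12.7
ee_pos: [0.4947, 0.0712, 0.0505]
eef_rot: [-3.142, 0.0, 3.044]
force: [3.1, -0.5, -0.4]
grip_width: 0.0157
grip_force: 60.0
```

>>> arm_command(
  plan=[
    [[0.7,0,0,0,0,0,1],[1.4,0,0,0,0,0,1],[2,0,0,0,0,0,1]],
  ],
)

```text
time_s: 13.0
ee_pos: [0.4927, 0.0714, 0.0505]
eef_rot: [-3.142, 0.0, 3.044]
force: [2.9, 0.2, -0.4]
grip_width: 0.0156
grip_force: 60.0
```

>>> arm_command(
  plan=[
    [[0.7,0,0,0,0,0,1],[1.4,0,0,0,0,0,1],[2,0,0,0,0,0,1]],
  ],
)

```text
time_s: 13.3
ee_pos: [0.4907, 0.0716, 0.0504]
eef_rot: [3.142, 0.0, 3.044]
force: [2.2, -0.4, -2.0]
grip_width: 0.0153
grip_force: 60.0
```

>>> arm_command(
  plan=[
    [[0.7,0,0,0,0,0,1],[1.4,0,0,0,0,0,1],[2,0,0,0,0,0,1]],
  ],
)

```text
time_s: 13.6
ee_pos: [0.4887, 0.0718, 0.0505]
eef_rot: [-3.142, -0.0, 3.044]
force: [0.9, 0.1, -2.0]
grip_width: 0.0156
grip_force: 60.0
```

>>> arm_command(
  plan=[
    [[0.7,0,0,0,0,0,1],[1.4,0,0,0,0,0,1],[2,0,0,0,0,0,1]],
  ],
)

```text
time_s: 13.9
ee_pos: [0.4867, 0.072, 0.0504]
eef_rot: [-3.142, 0.0, 3.044]
force: [2.9, -0.4, -0.9]
grip_width: 0.0154
grip_force: 60.0
```

>>> arm_command(
  plan=[
    [[0.7,0,0,0,0,0,1],[1.4,0,0,0,0,0,1],[2,0,0,0,0,0,1]],
  ],
)

```text
time_s: 14.2
ee_pos: [0.4847, 0.0722, 0.0505]
eef_rot: [3.142, -0.0, 3.044]
force: [3.3, -0.7, -1.0]
grip_width: 0.0156
grip_force: 60.0
```

```bash
python3 - <<'E'
from h import *
o=ctrl.get_obs();print(np.round(o['ee_pos'],4),np.round(o['force'],2))
p,d,i=grab('scene');cv2.imwrite('pics/mid.png',cv2.resize(p[235:385,280:400],None,fx=4,fy=4,interpolation=cv2.INTER_CUBIC))
E
```

```text
[0.4847 0.0722 0.0505] [ 3.3  -0.73 -0.99]
```

View pics/mid.png

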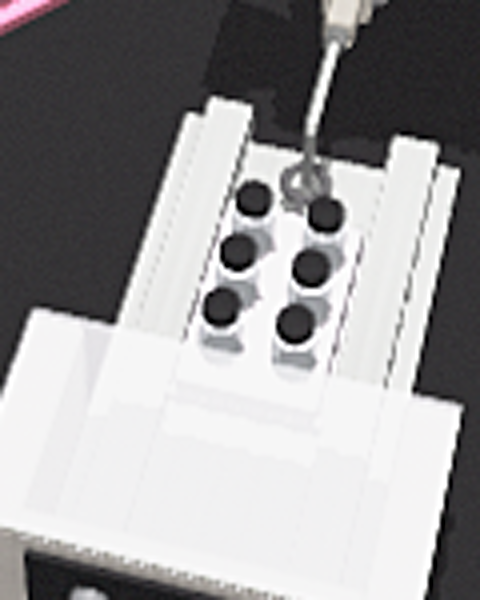

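The tray is following on the hook: eye at crop (305,185), tray almost fully out of the cabinet. I'll keep drawing.

>>> arm_command(
  plan=[
    [[0.7,0,0,0,0,0,1],[1.4,0,0,0,0,0,1],[2,0,0,0,0,0,1]],
  ],
)

```text
time_s: 14.55
ee_pos: [0.4832, 0.0724, 0.0506]
eef_rot: [3.141, 0.001, 3.044]
force: [8.8, -1.0, -4.6]
grip_width: 0.0155
grip_force: 60.0
```

The force has risen to 8.8 N and the tool is lagging, so that's the stop. I'll hold here.

>>> arm_command(
  plan=[
    [[0,0,0,0,0,0,1],[0,0,0,0,0,0,1],[0,0,0,0,0,0,1]],
  ],
)

```text
time_s: 14.85
ee_pos: [0.4833, 0.0723, 0.0506]
eef_rot: [3.142, 0.001, 3.044]
force: [6.1, -2.5, -3.0]
grip_width: 0.0157
grip_force: 60.0
```

>>> arm_command(
  plan=[
    [[0.4,0,0,0,0,0,1],[0.4,0,0,0,0,0,1],[0.4,0,0,0,0,0,1],[0.4,0,0,0,0,0,1],[0.4,0,0,0,0,0,1]],
  ],
)

```text
time_s: 15.35
ee_pos: [0.4832, 0.0723, 0.0506]
eef_rot: [3.141, 0.002, 3.044]
force: [9.3, -1.4, -4.2]
grip_width: 0.0155
grip_force: 60.0
```

>>> arm_command(
  plan=[
    [[0,0,0,0,0,0,1],[0,0,0,0,0,0,1],[0,0,0,0,0,0,1],[0,0,0,0,0,0,1]],
  ],
)

```text
time_s: 15.75
ee_pos: [0.4832, 0.0723, 0.0506]
eef_rot: [3.141, 0.002, 3.044]
force: [8.1, -1.8, -5.0]
grip_width: 0.0156
grip_force: 60.0
```

>>> arm_command(
  plan=[
    [[-1,0,0,0,0,0,1],[-2,0,0,0,0,0,1],[-3,0,0,0,0,0,1],[-4,0,0,0,0,0,1],[-5,0,0,0,0,0,1],[-5,0,0,0,0,0,1]],
  ],
)

```text
time_s: 16.35
ee_pos: [0.4874, 0.0719, 0.0504]
eef_rot: [-3.142, -0.0, 3.044]
force: [-0.4, 0.5, -0.9]
grip_width: 0.0153
grip_force: 60.0
```

>>> arm_command(
  plan=[
    [[0,0,-4,0,0,0,1],[0,0,-9,0,0,0,1],[0,0,-15,0,0,0,1],[0,0,-25,0,0,0,1],[0,0,-50,0,0,0,1],[0,0,-80,0,0,0,1],[0,0,-100,0,0,0,1],[0,0,-100,0,0,0,1],[0,0,-100,0,0,0,1]],
  ],
)

```text
time_s: 17.25
ee_pos: [0.4872, 0.0719, 0.1504]
eef_rot: [3.142, 0.0, 3.044]
force: [-0.3, 0.2, -1.3]
grip_width: 0.0154
grip_force: 60.0
```

```bash
python3 - <<'E'
from h import *
o=ctrl.get_obs();print(np.round(o['ee_pos'],4),np.round(o['eef_rot'],4),np.round(o['force'],2))
p,d,i=grab('scene');W=pts(d,i)
# handle axis pitch from depth: rod white points between gripper and bend
c,s=np.cos(-.0977),np.sin(-.0977);t=o['ee_pos'][:2];L=W[...,:2]-t;lx=L[...,0]*c+L[...,1]*s;ly=-L[...,0]*s+L[...,1]*c
m=(abs(ly)<.012)&(lx>.06)&(lx<.13)&(W[...,2]>.15)&(W[...,2]<.2)
print(m.sum(),np.polyfit(lx[m],W[m][:,2],1),np.polyfit(lx[m],ly[m],1),lx[m].max(),W[m][:,2].mean())
e=t+.115*np.array([c,s])
for z in(o['ee_pos'][2]+.019,o['ee_pos'][2]+.019-.048):
    k=i['world_to_cam']@np.r_[e,z,1];print(i['fx']*k[0]/k[2]+i['cx'],i['fy']*k[1]/k[2]+i['cy'])
cv2.imwrite('pics/lift.png',cv2.resize(p[180:330,290:410],None,fx=4,fy=4,interpolation=cv2.INTER_CUBIC))
E
```

```text
[0.4872 0.0719 0.1504] [3.1415e+00 4.0000e-04 3.0438e+00] [-0.33  0.22 -1.34]
89 [-0.16032458  0.18248915] [4.69723796e-03 6.33548612e-05] 0.11889410382778763 0.16712288089612795
360.1135034643743 234.0253189677827
358.6046220956686 250.73790165616984
```

View pics/lift.png

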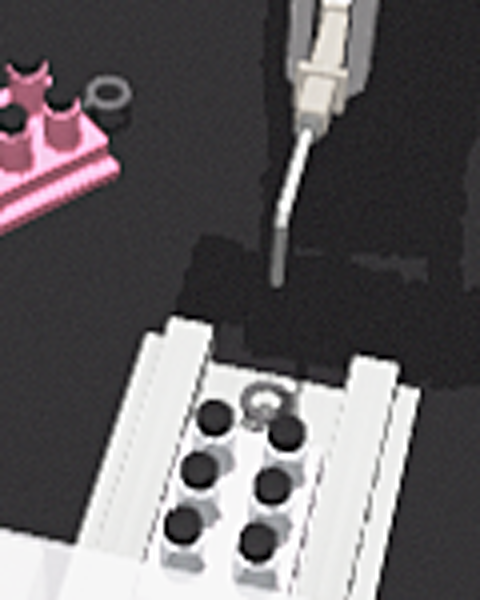

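>>> arm_command(
  plan=[
    [[6,40,0,0,0,0.03,1],[13,80,0,0,0,0.06,1],[20,120,0,0,0,0.09,1],[26,160,0,0,0,0.116,1],[32.7,195,0,0,0,0.116,1],[32.7,205.2,0,0,0,0.116,1],[32.7,205.2,0,0,0,0.116,1],[32.7,205.2,0,0,0,0.116,1],[32.7,205.2,0,0,0,0.116,1]],
  ],
)

```text
time_s: 18.2
ee_pos: [0.475, 0.2781, 0.1502]
eef_rot: [-3.141, -0.0, 2.926]
force: [0.3, -0.5, -1.1]
grip_width: 0.0155
grip_force: 60.0
```

```bash
python3 - <<'E'
from h import *
o=ctrl.get_obs();print(np.round(o['ee_pos'],4),np.round(o['eef_rot'],4),np.round(o['force'],2))
c,s=np.cos(-.2137),np.sin(-.2137);t=o['ee_pos'][:2]
for n in('scene','wrist'):
    p,d,i=grab(n);W=pts(d,i);L=W[...,:2]-t;lx=L[...,0]*c+L[...,1]*s;ly=-L[...,0]*s+L[...,1]*c
    for a,b in((-.064,-.03),(-.02,.02),(.058,.108)):
        m=(abs(ly)<.006)&(lx>a)&(lx<b)&(W[...,2]>.14)&(W[...,2]<.2)
        if m.sum()>8: print(n,a,m.sum(),'z0,slope',np.polyfit(lx[m],W[m][:,2],1),'med z',np.median(W[m][:,2]),'ly',np.median(ly[m]))
    np.savez(n+'3.npz',p=p,W=W)
    z=np.load('scene1.npz') if n=='scene' else None
    if n=='scene': q=np.abs(p.astype(int)-z['p']).max(2)[225:265,440:490];print('diff vs just after lift',(q>40).sum(),np.argwhere(q>40)[:30].tolist())
E
```

```text
[0.475  0.2781 0.1502] [-3.1411e+00 -4.0000e-04  2.9265e+00] [ 0.29 -0.48 -1.11]
scene -0.064 61 z0,slope [0.00789434 0.17791247] med z 0.17753352096638308 ly 0.00028980271002184213
scene -0.02 82 z0,slope [0.00167992 0.17761717] med z 0.177357311136774 ly -0.00013377206021656865
scene 0.058 70 z0,slope [-0.02439525  0.17194438] med z 0.16982757029899986 ly 3.1556982184939575e-05
diff vs just after lift 34 [[1, 28], [1, 29], [2, 29], [2, 30], [3, 30], [4, 27], [4, 30], [5, 30], [6, 26], [6, 29], [7, 26], [7, 29], [8, 26], [8, 29], [9, 28], [10, 25], [10, 28], [10, 40], [11, 25], [11, 28], [11, 41], [12, 28], [13, 27], [14, 24], [14, 27], [15, 24], [15, 27], [16, 26], [17, 26], [18, 26]]
wrist -0.064 2234 z0,slope [-0.00213076  0.17987943] med z 0.17996850933773353 ly 0.00011260063094394729
wrist -0.02 2119 z0,slope [-0.00231529  0.17995838] med z 0.1799591135875857 ly 0.00012261833091101052
wrist 0.058 294 z0,slope [-0.04537419  0.17520056] med z 0.17232116440520828 ly -0.0006071824406166165
```

>>> arm_command(
  plan=[
    [[0.5,1.1,30,0,0,-0.0015,1],[0.5,1.1,60,0,0,-0.0015,1],[0.5,1.1,75,0,0,-0.0015,1],[0.5,1.1,85,0,0,-0.0015,1],[0.5,1.1,92,0,0,-0.0015,1],[0.5,1.1,96,0,0,-0.0015,1],[0.5,1.1,98.5,0,0,-0.0015,1],[0.5,1.1,98.5,0,0,-0.0015,1],[0.5,1.1,98.5,0,0,-0.0015,1]],
  ],
)

```text
time_s: 19.2
ee_pos: [0.4748, 0.2807, 0.0524]
eef_rot: [3.141, 0.001, 2.929]
force: [-0.4, -0.3, -0.8]
grip_width: 0.0154
grip_force: 60.0
```

>>> arm_command(
  plan=[
    [[-0.2,-1.3,0,0,0,0.001,1],[-0.2,-1.3,0.6,0,0,0.001,1],[-0.2,-1.3,1.2,0,0,0.001,1],[-0.2,-1.3,1.2,0,0,0.001,1]],
  ],
)

```text
time_s: 19.6
ee_pos: [0.4746, 0.2792, 0.0509]
eef_rot: [3.142, 0.0, 2.928]
force: [-0.4, -2.0, 1.4]
grip_width: 0.0155
grip_force: 60.0
```

>>> arm_command(
  plan=[
    [[0,0,0,0,0,0,-0.4],[0,0,0,0,0,0,-0.4],[0,0,0,0,0,0,-0.4],[0,0,0,0,0,0,-0.4],[0,0,0,0,0,0,-0.4],[0,0,0,0,0,0,-0.4],[0,0,0,0,0,0,-0.4],[0,0,0,0,0,0,-0.4]],
  ],
)

```text
time_s: 20.4
ee_pos: [0.4745, 0.2792, 0.0507]
eef_rot: [-3.142, 0.0, 2.928]
force: [-0.2, -1.1, 0.7]
grip_width: 0.0653
grip_force: 0.0
```

>>> arm_command(
  plan=[
    [[0,0,-15,0,0,0,-0.4],[0,0,-50,0,0,0,-0.4],[0,0,-100,0,0,0,-1],[0,0,-150,0,0,0,-1],[0,0,-155,0,0,0,-1],[0,0,-155,0,0,0,-1],[0,0,-155,0,0,0,-1]],
  ],
)

```text
time_s: 21.1
ee_pos: [0.474, 0.279, 0.2042]
eef_rot: [-3.14, -0.002, 2.928]
force: [0.1, -0.5, -0.5]
grip_width: 0.0938
grip_force: 0.0
```

```bash
python3 - <<'E'
from h import *
o=ctrl.get_obs();print(np.round(o['ee_pos'],4),np.round(o['force'],2))
p,d,i=grab('wrist');W=pts(d,i);c,s=np.cos(-.2165),np.sin(-.2165);L=W[...,:2]-np.array([.474,.2802]);lx=L[...,0]*c+L[...,1]*s;ly=-L[...,0]*s+L[...,1]*c
for a,b in((-.06,-.03),(-.02,.02),(.03,.045),(.06,.11)):
    m=(abs(ly)<.006)&(lx>a)&(lx<b)&(W[...,2]>.065)&(W[...,2]<.09);print(a,m.sum(),np.round([np.median(W[m][:,2]),np.median(ly[m])],4),'yaw',np.polyfit(lx[m],ly[m],1)[0].round(3))
m=(abs(ly)<.006)&(W[...,2]>.0775)&(W[...,2]<.09);print('handle lx',np.percentile(lx[m],[1,99]))
m=(abs(ly)>.0095)&(abs(ly)<.0125)&(W[...,2]>.066)&(W[...,2]<.085)&(abs(lx)<.035);print('guards lx',np.percentile(lx[m],[10,90]),m.sum())
p2,_,_=grab('scene');z=np.load('scene0.npz')['p'];a=np.hstack([p[130:330,220:420],cv2.resize(p2[200:310,420:530],(200,200)),cv2.resize(z[200:310,420:530],(200,200)),cv2.resize(p2[235:345,290:400],(200,200))])
cv2.imwrite('pics/end.png',a)
q=np.abs(p2.astype(int)-z).max(2)>60; n,l,st,_=cv2.connectedComponentsWithStats(q.astype(np.uint8));print([x.tolist() for x in st[1:] if x[4]>25])
E
```

```text
[0.474  0.279  0.2042] [ 0.06 -0.53 -0.54]
-0.06 530 [ 0.0805 -0.    ] yaw -0.008
-0.02 626 [ 0.0804 -0.0005] yaw 0.007
0.03 222 [ 0.0804 -0.    ] yaw 0.018
0.06 323 [ 0.0729 -0.0011] yaw 0.013
handle lx [-0.06428898  0.04706543]
guards lx [-0.02738621  0.02403573] 89
[[374, 0, 30, 14, 157], [440, 0, 19, 16, 206], [457, 0, 145, 80, 6202], [555, 0, 85, 30, 1682], [404, 12, 12, 20, 82], [330, 22, 11, 15, 49], [320, 26, 7, 21, 89], [350, 33, 17, 13, 38], [581, 37, 39, 38, 638], [328, 40, 17, 17, 127], [607, 41, 26, 7, 82], [540, 66, 23, 16, 126], [616, 73, 18, 7, 42], [571, 75, 14, 8, 30], [553, 81, 19, 39, 187], [474, 92, 39, 47, 717], [630, 92, 10, 15, 67], [601, 101, 22, 35, 197], [495, 104, 31, 7, 88], [444, 133, 10, 17, 101], [512, 132, 20, 9, 70], [460, 135, 39, 9, 54], [447, 147, 18, 47, 303], [533, 155, 13, 16, 92], [506, 162, 18, 37, 213], [452, 196, 10, 10, 76], [442, 223, 18, 45, 268], [477, 234, 6, 10, 37], [459, 254, 20, 28, 173], [448, 268, 7, 10, 27], [350, 275, 17, 18, 178], [339, 280, 10, 10, 78], [332, 291, 16, 12, 126], [353, 295, 13, 12, 112], [327, 305, 36, 22, 428]]
```

View pics/end.png

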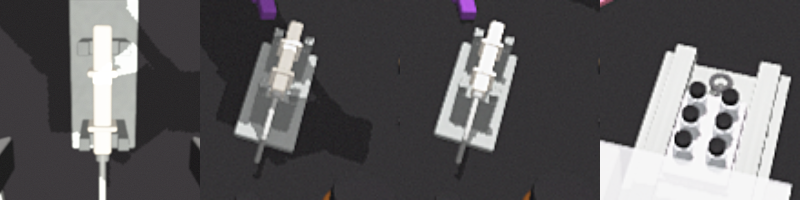

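The hook lies level in its rest as it was at the start (handle top at 80 mm, same yaw to within about 0.01 rad). The tray is out at its stop, and the robot is clear of everything. I'm handing in.

```bash
python3 -c "
from station import ctrl
print(ctrl.hand_in())"
```

```text
the job is handed in; nothing more can be done
None
```

I drew the tray out with the hook until it came firmly against its end stop (about 8–9 N at the wrist, held for over a second), laid the hook back in its rest, and handed the job in about 21 s into the 70 s limit; the verdict was not reported.

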